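# Uncap the leaning pantry jar and put the garlic away

### The arm

A 6-joint arm with a two-finger parallel gripper is mounted at the origin on a cart in front of the work surface, level with it; the furniture and walls round the work are solid. World frame = base frame: x ahead of the robot, y to its left, z up, the work surface at z = 0. Lengths are in m, angles in degrees, forces in N, time in s.
With the tool pointing down it reaches from about 0.375 to 0.9 m from the base axis. Payload 3.1 kg.
Tool frame: the origin (TCP) lies at the very end of the fingers, on their centre line; the grasp point (between the pads) lies 19 mm behind it; z points along the fingers, y is the direction in which the jaws open and shut (so a half turn about z gives the same grasp; the last joint's range is limited). The gripper opens to 87 mm and grips with 3 to 60 N. Pads are 19 mm wide; open, the fingers measure 117 mm over their backs; the gripper's body (75 mm by 190 mm) begins 51 mm behind the grasp point.
Start: joints at [66.721, 30.224, 82.088, -0, 67.689, -10.227], TCP at [0.141, 0.609, 0.223] pointing down, gripper open.
Joint ranges: [-176.69, 176.69], [-43.24, 126.21], [12.49, 139.97], [-82, 262], [0, 151.66], [-163.58, 163.58]. Speed limits (degrees/s): [159.86, 159.86, 180, 180, 180, 180].

### API

Orientations are given as a 3x3 rotation matrix whose columns are the frame's x, y, z axes.
In Python, from rig import readout, capture, camera_model, bot, spot_in, regions_of gives the robot as it stands.
- The arm moves only by the tool send_rows, never from a script. Its argument "moves" is a list that holds one entry, the list of rows, each a list of 7 numbers: the turn, a rotation vector about the tool's x, y, z in degrees, then the shift along the tool's x, y, z in cm, then the opening, from -1 (shut) to 1 (fully open). A call has exactly 5 rows; each row shifts and turns the commanded pose from where the row before left it, along the tool's axes as they then stand; what a row does not reach is not made up. A row lasts 1/10 s, in which the tool goes at most 50 mm and 8.59 degrees, less where a joint would pass 70% of its speed; a pose out of reach is approached as far as the arm can. A call with a gripper value outside its range is refused whole. The fingers move at their own pace and stop on an object; the grip force is fixed at half the most. Time passes only in rows, so rows that do not move let the fingers close, or fill a call up. It gives the time, the measured TCP pose, the force and the opening at its end, in the units of the state.
- readout.read_state(): the state, without advancing time (a new reading comes with each control period).
- capture(name): name is "scene" or "top"; returns the picture (480x640x3 uint8, blue, green, red); there is no depth.
- camera_model(name): a dict with "camera_matrix" (3x3 intrinsics, pixels), "k1" (the pictures are not rectified: a ray, as slopes to the right and down, at radius r is drawn at 1 + k1 r^2 times it, then the intrinsics apply), "pose" (4x4, takes a point from camera to world coordinates). Camera axes: x right, y up, looking along -z (the intrinsics and any distortion apply to the point x, -y, -z); pixel columns grow to the right and rows downward; lengths in m; the calibration is good to about 2 mm. A picture is of the moment at which its call begins. camera_model takes no time and is no camera call.
- bot.hand_in(): hands the job in, once; it reports no verdict.
Trained networks look in the newest picture that a camera, given by its name, has taken for a name from the list of things; names that differ only in an ending like _2 or _b are one class to them, and where a whole thing is asked for, a point or a joint stands for the part that bears it (a point fixed in the world has none). Each returns a list of dicts, best first, with "p" (0 to 1); they miss things now and then, are a little off and sometimes report something else, mostly with a low value. They report only what shows in the picture. A call takes as long as a camera call. They do not tell look-alikes from the thing itself.
- spot_in(camera, thing): "location" ([x, y, z] in m, in world coordinates, good to about 4 mm: the middle of the surface that is visible of it).
- regions_of(camera, thing): "mask" (480x640 bool, what is visible of it).
The state is a dict: "time_s": time; "joint_positions": joint angles; "qvel": joint speeds; "tau": joint torques, N m; "position": TCP position; "tcp_rot": TCP orientation; "force": force on the tool from outside, world axes, zero at the start; "moment": the same for the moment, N m; "opening": opening from 0.0 (shut) to 1.0 (fully open).
Only numpy, scipy, OpenCV 4.12 (cv2) and the standard library are available. Lean on these libraries where they do the work, as an engineer would, in place of code of your own. Each camera call takes 0.05 s, during which the arm holds its last target. There are 200 camera calls.

### The job

Put the garlic bulb away in the white jar that leans on the wooden stand. First lift the wooden lid off the jar without turning it over, and set it down gently (not dropped) on the clear worktop, lying flat with its handle up; then put the garlic right inside the jar and leave the jar open. Leave the lemon, the mug and the pepper mill where they are.

Things in the scene. Friction and masses are not known exactly. Their poses are not given: they have to be found in the camera images.
- jar: White round ceramic jar, fixed in a fixed wooden stand of 185 x 120 mm. Outer diameter 150 mm, length 140 mm, wall and bottom 7 mm. Origin: centre of its outer bottom. z is the jar's axis, out through the mouth, leaning 35 degrees from vertical, roughly towards the robot (yaw varies); y is level; x points up the mouth's slope, away from the robot.
- jar_mouth (a point): Centre of the jar's open mouth, in the plane of the rim, 140 mm along the jar's z from its origin, about 170 mm above the worktop. The mouth is 136 mm wide inside. Axes as the jar's.
- lid: Loose round wooden lid, about 0.18 kg, on the jar at the start with axes parallel to the jar's. Origin: centre of its plug's underside; z points out through the handle. Plug 131 mm wide, z = 0 to 12 mm, sits in the mouth with 2.5 mm play all round; flange 156 mm wide, z = 12 to 22 mm, rests on the rim. Free after lifting 12 mm along its z. Lying flat on the worktop, its origin is at height 0.
- lid_handle (a point): Grip point of the lid's upright bar handle, 48 mm along the lid's z from its origin. The bar is 16 mm thick along the lid's x, 76 mm long along its y, from z = 22 to 61 mm. On the jar it runs level and is pinched up and down the slope, fingers slanted like the jar. Clear worktop for the lid: left of the jar, lid centre within x 0.40 to 0.48 m, y 0.31 to 0.38 m.
- garlic: Loose whitish garlic bulb, roughly round, 53 mm wide and 52 mm high with a narrowing top, 0.05 kg, standing on the worktop to the right of the jar. Origin: centre of its underside, z up through its top.
- garlic_center (a point): Centre of the garlic bulb, 26 mm above its underside; it can be gripped across here (about 50 mm wide).
- lemon: Loose yellow lemon, 72 x 57 x 58 mm, on the worktop to the right of the jar; it and the garlic may have swapped places. Origin: centre of its underside. To be left alone.
- mill: Loose dark wooden pepper mill, 58 mm in diameter, 170 mm high, behind the garlic and lemon. Origin: centre of its underside. To be left alone.
- mug: Loose orange mug, 81 x 113 mm with its handle, 101 mm high, at the back to the left of the jar. Origin: centre of its underside. To be left alone. (Wall cabinets overhang the back and left of the worktop: go round the front of the jar, not high over it.)
Things that resemble listed ones, but are neither listed nor needed, are in the scene too. Leave any blue or turquoise look-alike of the garlic alone.

How it is judged:
By the outcome, as a careful person would: the job done as asked, in the order asked, and still so for the second after the job is handed in, with the robot touching nothing.
It also fails if it takes over 59 s, if anything falls off the work surface, if the arm or the gripper's body presses on something with over 40 N, if the wrist force passes 120 N, or if a joint passes its speed limit or range.

## Working session

There is one attempt and no reset: what is moved stays moved. The work goes in short steps, Python scripts to look and compute and a tool call to move; the robot and the scene stay as the last step left them, time stands still between calls to the robot, and variables do not carry over. Pictures are saved under pics/ and viewed, about 8 in all and at most 12, crops included, and the job is handed in when it is done.

Besides the shell and the picture viewer there is one more tool, called after "Request:" as name(argument=value, ...), one argument or row to a line, values as JSON. send_rows: Moves the arm, as the interface text tells. Its arguments: {"type":"object","properties":{"moves":{"type":"array","items":{"type":"array","items":{"type":"array","items":{"type":"number"}}}}},"required":["moves"]}

```bash
ls; mkdir -p pics; python3 - <<'E'
from rig import readout, capture, camera_model, bot, spot_in, regions_of
import cv2,numpy as np
s=readout.read_state(); print({k:np.round(v,3).tolist() for k,v in s.items()})
for c in("scene","top"):
    cv2.imwrite(f"pics/{c}0.png",capture(c)); m=camera_model(c); print(c,np.round(m["pose"],3).tolist(),m["k1"],np.round(m["camera_matrix"],1).tolist())
    for t in("jar","lid","lid_handle","garlic","lemon","mug","mill"):
        print(t,[(round(d["p"],2),np.round(d["location"],3).tolist()) for d in spot_in(c,t)])
E
```

```text
pics
{'time_s': 0.0, 'joint_positions': [66.723, 30.279, 82.157, -0.001, 67.69, -10.229], 'qvel': [0.007, 0.026, 0.146, -0.022, -0.074, 0.062], 'tau': [0.001, -44.005, -17.659, 0.063, 0.058, -0.0], 'position': [0.141, 0.608, 0.222], 'tcp_rot': [[-0.974, 0.226, -0.001], [0.226, 0.974, -0.002], [0.0, -0.002, -1.0]], 'force': [-0.496, -0.466, 0.101], 'moment': [-0.051, 0.052, -0.048], 'opening': 1.0}
scene [[0.451, 0.684, -0.573, -0.013], [-0.892, 0.35, -0.285, -0.32], [0.006, 0.64, 0.768, 0.996], [0.0, 0.0, 0.0, 1.0]] -0.01778749933795925 [[482.4, 0.0, 320.0], [0.0, 482.4, 232.6], [0.0, 0.0, 1.0]]
jar [(0.63, [0.572, -0.04, 0.114])]
lid [(0.8, [0.509, 0.022, 0.179])]
lid_handle [(0.94, [0.511, 0.023, 0.177])]
garlic [(0.75, [0.572, -0.037, 0.112]), (0.65, [0.518, -0.228, 0.034]), (0.63, [0.488, -0.123, 0.034]), (0.6, [0.594, -0.132, 0.031])]
lemon [(0.76, [0.587, -0.36, 0.044])]
mug [(0.71, [0.624, 0.329, 0.066])]
mill [(0.67, [0.705, -0.252, 0.087])]
top [[0.337, 0.889, -0.309, 0.148], [-0.942, 0.32, -0.105, -0.161], [0.006, 0.327, 0.945, 1.558], [0.0, 0.0, 0.0, 1.0]] 0.034873686311647896 [[597.6, 0.0, 329.2], [0.0, 597.6, 232.2], [0.0, 0.0, 1.0]]
jar [(0.63, [0.606, 0.016, 0.149]), (0.48, [0.709, -0.247, 0.116])]
lid [(0.73, [0.516, 0.021, 0.191])]
lid_handle [(0.57, [0.517, 0.016, 0.184])]
garlic [(0.73, [0.497, -0.12, 0.036]), (0.69, [0.526, -0.229, 0.03]), (0.58, [0.6, -0.128, 0.031])]
lemon [(0.63, [0.589, -0.36, 0.045])]
mug [(0.62, [0.638, 0.337, 0.05])]
mill [(0.7, [0.709, -0.25, 0.12])]
```

View pics/scene0.png

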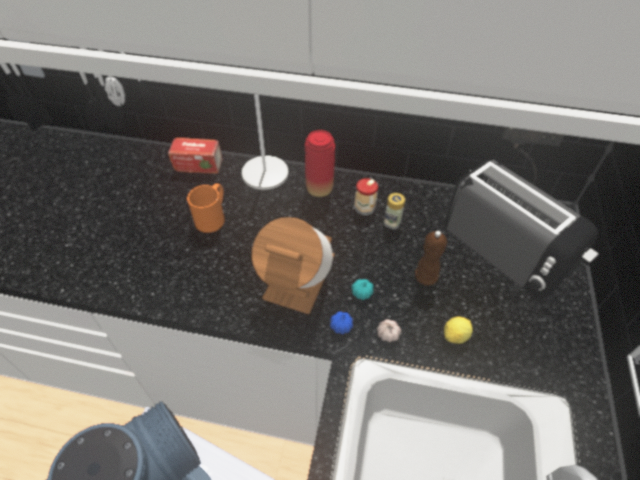

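View pics/top0.png

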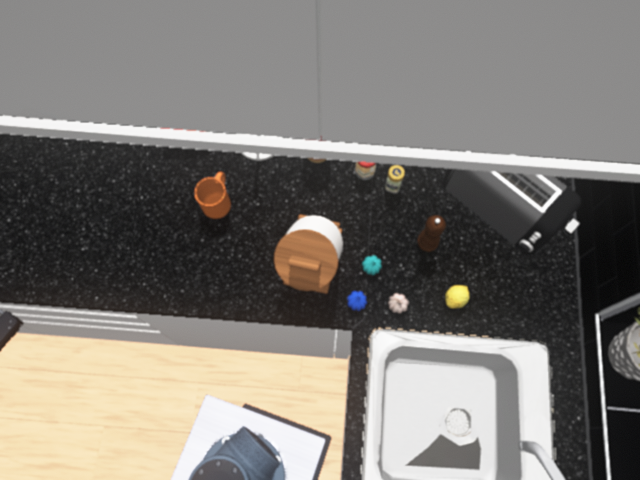

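The real (whitish) garlic is at scene pixel (389,330) and top pixel (398,303). Blue is at (342,322), turquoise at (363,289). The lid is on the jar at scene (285,255), with its handle bar level at (285,252). Next I'll fit the jar and lid pose to the masks.

```bash
cat > h.py <<'E'
from rig import readout, capture, camera_model, bot, spot_in, regions_of
import cv2,numpy as np
from scipy.optimize import minimize
def proj(c,P):
    m=camera_model(c);T=np.linalg.inv(m["pose"]);p=np.atleast_2d(P)@T[:3,:3].T+T[:3,3]
    s=np.c_[p[:,0],-p[:,1]]/-p[:,2:];s*=1+m["k1"]*(s**2).sum(1,keepdims=True)
    K=m["camera_matrix"];return s*[K[0,0],K[1,1]]+[K[0,2],K[1,2]]
def ray(c,uv):
    m=camera_model(c);K=m["camera_matrix"];d=(np.array(uv)-[K[0,2],K[1,2]])/[K[0,0],K[1,1]];s=d.copy()
    for _ in range(9): s=d/(1+m["k1"]*(s@s))
    return m["pose"][:3,3],m["pose"][:3,:3]@[s[0],-s[1],-1]
def atz(c,uv,z):
    o,d=ray(c,uv);return o+d*(z-o[2])/d[2]
def jarR(psi,t=np.radians(35)):
    c,s=np.cos,np.sin
    z=np.array([-s(t)*c(psi),-s(t)*s(psi),c(t)]);x=np.array([c(t)*c(psi),c(t)*s(psi),s(t)])
    return np.c_[x,np.cross(z,x),z]
a=np.linspace(0,2*np.pi,60)
cyl=lambda r,z0,z1:np.vstack([np.c_[r*np.cos(a),r*np.sin(a),0*a+z] for z in(z0,z1)])
box=np.array([[x,y,z] for x in(-.008,.008) for y in(-.038,.038) for z in(.022,.061)])
def draw(c,parts,R,o,k=4):
    im=np.zeros((480*k,640*k),np.uint8)
    for P in parts:
        q=(proj(c,P@R.T+o)*k+k/2).astype(np.int32);cv2.fillConvexPoly(im,cv2.convexHull(q),255)
    return cv2.resize(im,(640,480),interpolation=cv2.INTER_AREA)/255.
E
python3 - <<'E'
from h import *
M={}
for c in("scene","top"):
    im=capture(c)
    L=regions_of(c,"lid");J=regions_of(c,"jar")
    print(c,[(round(d["p"],2),d["mask"].sum(),np.argwhere(d["mask"]).mean(0)[::-1].round()) for d in L+J])
    M[c]=L[0]["mask"].astype(float)
    for d in regions_of(c,"garlic"):
        uv=np.argwhere(d["mask"]).mean(0)[::-1]; print(" g",round(d["p"],2),uv.round(1),im[d["mask"]].mean(0).round(),atz(c,uv,.026).round(4))
lidp=[cyl(.078,.012,.022),box]
def pose(v):R=jarR(v[3]);return R,v[:3]
def cost(v):
    R,o=pose(v);return sum(np.abs(draw(c,lidp,R,o)-M[c]).sum()/M[c].sum() for c in M)
b=None
for y0 in(-.3,0,.3):
    v0=np.array([.53,.02,.16,y0]);S=np.vstack([v0]+[v0+d for d in np.diag([.02,.02,.02,.3])])
    r=minimize(cost,v0,method="Nelder-Mead",options=dict(initial_simplex=S,maxiter=250));print(r.fun,r.x[:3].round(4),np.degrees(r.x[3]).round(1))
    if b is None or r.fun<b.fun:b=r
R,o=pose(b.x);print("handle",(o+.048*R[:,2]).round(4),"mouth",(o+.012*R[:,2]).round(4))
out=[]
for c in M:
    im=capture(c)
    for P,col in((lidp[0][60:],(0,255,0)),):
        cv2.polylines(im,[proj(c,P@R.T+o).astype(np.int32)],True,col,1)
    for i,j in((0,2),(1,3),(5,7),(1,5),(3,7),(4,6)):
        pass
    q=proj(c,box@R.T+o).astype(int)
    for i,j in((0,1),(2,3),(4,5),(6,7),(0,2),(1,3),(4,6),(5,7),(0,4),(1,5),(2,6),(3,7)):cv2.line(im,q[i],q[j],(255,255,0),1)
    u,v=q.mean(0).astype(int);out.append(cv2.resize(im[v-60:v+60,u-65:u+65],(390,360),interpolation=cv2.INTER_CUBIC))
cv2.imwrite("pics/fit.png",np.hstack(out))
E
```

```text
scene [(0.56, np.int64(3930), array([286., 253.])), (0.61, np.int64(449), array([322., 262.]))]
 g 0.83 [361.2 288.9] [148. 151.  66.] [ 0.5996 -0.1274  0.026 ]
 g 0.74 [387.8 330.8] [154. 163. 178.] [ 0.5246 -0.2255  0.026 ]
 g 0.63 [340.4 322.7] [172.  94.  64.] [ 0.4948 -0.1221  0.026 ]
top [(0.96, np.int64(3045), array([306., 260.])), (0.69, np.int64(797), array([321., 230.])), (0.52, np.int64(1202), array([213., 196.]))]
 g 0.63 [371.4 265.2] [153. 153.  59.] [ 0.6006 -0.1279  0.026 ]
 g 0.63 [357.  300.6] [189.  87.  52.] [ 0.4968 -0.1228  0.026 ]
 g 0.51 [398. 303.] [171. 179. 197.] [ 0.527  -0.2253  0.026 ]
0.06616575839776992 [0.526  0.0224 0.1586] -8.3
0.0669992865093743 [0.5259 0.0228 0.1586] -7.5
0.07279510628503397 [0.5281 0.024  0.1551] -7.4
handle [0.4988 0.0263 0.1979] mouth [0.5192 0.0234 0.1684]
```

View pics/fit.png

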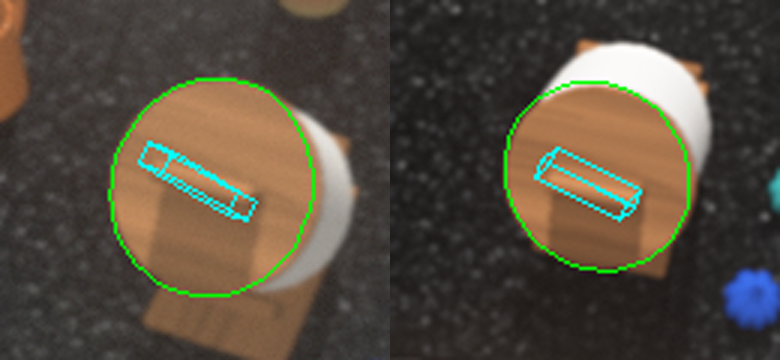

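The fit overlay matches the flange. The bar's yaw is unclear under the lines, so I'll take a closer look without the overlay.

```bash
python3 - <<'E'
from h import *
out=[]
for n,(u,v) in(("scene0",(286,255)),("top0",(306,262))):
    im=cv2.imread(f"pics/{n}.png")[v-40:v+40,u-40:u+40]
    out.append(cv2.convertScaleAbs(cv2.resize(im,(400,400),interpolation=cv2.INTER_CUBIC),alpha=1.8,beta=-60))
cv2.imwrite("pics/z.png",np.hstack(out))
for psi in(-20,-8,0,8):
    R=jarR(np.radians(psi));o=np.array([.5192,.0234,.1684])-.012*R[:,2]
    for c,(u,v) in(("scene",(286,255)),("top",(306,262))):
        q=(proj(c,box@R.T+o)-[u-40,v-40])*5; print(psi,c,"topface",q[[1,3,7,5]].round().astype(int).tolist())
E
```

```text
-20 scene topface [[196, 241], [78, 134], [100, 104], [219, 210]]
-20 top topface [[210, 269], [88, 169], [105, 143], [228, 242]]
-8 scene topface [[222, 239], [77, 154], [95, 120], [241, 204]]
-8 top topface [[233, 263], [90, 191], [103, 161], [245, 234]]
0 scene topface [[239, 235], [79, 167], [93, 132], [254, 198]]
0 top topface [[247, 257], [95, 204], [104, 174], [256, 226]]
8 scene topface [[255, 229], [83, 180], [94, 143], [266, 191]]
8 top topface [[260, 249], [102, 218], [107, 186], [265, 218]]
```

View pics/z.png

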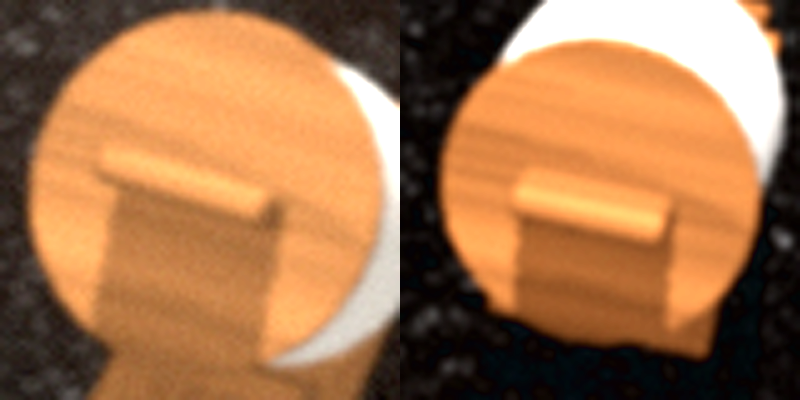

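The bar slopes about 15° (scene) and 12° (top), which gives yaw ≈ +8° instead of the mask's −8°. I'll refit with the bar's far-top-edge corners: scene crop (103,148)-(275,195), top crop (118,172)-(272,205).

```bash
cat >> h.py <<'E'
def step(Rt,pt):
    "remaining move in tool axes: rotvec deg, shift cm"
    s=readout.read_state();R=np.array(s["tcp_rot"]);p=np.array(s["position"])
    return cv2.Rodrigues(R.T@Rt)[0].ravel()*57.2958,R.T@(pt-p)*100
E
python3 - <<'E'
from h import *
from scipy.optimize import least_squares
obs={"scene":np.array([[103,148],[275,195]])/5+[246,215],"top":np.array([[118,172],[272,205]])/5+[266,222]}
far=box[[7,5]]
M={c:regions_of(c,"lid") for c in obs if capture(c) is not None};M={c:m[0]["mask"].astype(float) for c,m in M.items()}
lidp=[cyl(.078,.012,.022),box]
def cost(v):
    R=jarR(v[3]);o=v[:3]
    return sum(np.abs(draw(c,lidp,R,o)-M[c]).sum()/M[c].sum() for c in M)+.02*sum(((proj(c,far@R.T+o)-obs[c])**2).sum() for c in M)/4
v0=np.array([.526,.022,.159,.14])
r=minimize(cost,v0,method="Nelder-Mead",options=dict(initial_simplex=np.vstack([v0]+[v0+d for d in np.diag([.01,.01,.01,.1])]),maxiter=300))
v=r.x;R=jarR(v[3]);o=v[:3];print(r.fun,o.round(4),np.degrees(v[3]).round(1))
for c in M:print((proj(c,far@R.T+o)-obs[c]).round(1).tolist())
print("handle",(o+.048*R[:,2]).round(4),"mouth",(o+.012*R[:,2]).round(4))
f=least_squares(lambda v:np.concatenate([(proj(c,far@jarR(v[3]).T+v[:3])-obs[c]).ravel() for c in M]),v0)
R=jarR(f.x[3]);print("corners only",f.x[:3].round(4),np.degrees(f.x[3]).round(1),"handle",(f.x[:3]+.048*R[:,2]).round(4),f.cost)
# disc edge only with psi fixed
h=lambda w:sum(np.abs(draw(c,lidp,jarR(np.radians(8)),w)-M[c]).sum()/M[c].sum() for c in M)
r=minimize(h,v0[:3],method="Nelder-Mead",options=dict(initial_simplex=np.vstack([v0[:3]]+[v0[:3]+d for d in np.eye(3)*.01])));print("mask psi8",r.x.round(4),r.fun)
E
```

```text
0.1411459566533332 [0.5299 0.0241 0.1533] 8.6
[[-0.5, -0.5], [-0.5, -0.7]]
[[-1.4, 2.1], [-0.5, 1.5]]
handle [0.5027 0.02   0.1926] mouth [0.5231 0.0231 0.1631]
corners only [0.5368 0.0258 0.1425] 7.8 handle [0.5095 0.022  0.1818] 0.8306602383321765
mask psi8 [0.5267 0.0229 0.1576] 0.07153436661097604
```

```bash
cat >> h.py <<'E'
from scipy.spatial.transform import Rotation as Ro
def plan(wps,op,v=4.5,w=8.0,start=None):
    """wps: list of (R,p). Print rounded rows in groups of 5 (dead reckoned from the measured pose)."""
    s=readout.read_state();R,p=(np.array(s["tcp_rot"]),np.array(s["position"])) if start is None else start
    rows=[]
    for Rt,pt in wps:
        n=int(max(np.ceil(np.linalg.norm(pt-p)*100/v),np.ceil(Ro.from_matrix(R.T@Rt).magnitude()*57.3/w),1))
        for i in range(n,0,-1):
            rv=(Ro.from_matrix(R.T@Rt).as_rotvec()*57.29578/i).round(1);d=(R.T@(pt-p)*100/i).round(2)
            rows.append([*rv,*d,op]);p=p+R@d/100;R=R@Ro.from_rotvec(rv/57.29578).as_matrix()
    while len(rows)%5:rows.append([0]*6+[op])
    for k in range(0,len(rows),5):print("[["+",".join("["+",".join("%g"%(x+0.) for x in r)+"]" for r in rows[k:k+5])+"]]")
JR=jarR(np.radians(8))
HAN=np.array([.501,.020,.196])
GR=np.c_[JR[:,1],JR[:,0],-JR[:,2]]   # tool on lid handle
def down(h): # tool pointing down, y axis heading h deg
    c,s=np.cos(np.radians(h)),np.sin(np.radians(h));return np.array([[-s,c,0],[c,s,0],[0,0,-1.]])
E
python3 - <<'E'
from h import *
print(np.linalg.det(GR))
plan([(down(45),np.array([.30,.38,.26])),(GR,HAN+.072*JR[:,2])],1,v=4)
E
```

```text
1.0000000000000002
[[[0,0,4,-2.58,-2.34,-0.47,1],[0,0,4,-2.74,-2.15,-0.47,1],[0,0,4,-2.88,-1.96,-0.47,1],[0,0,4,-3.01,-1.75,-0.47,1],[0,0,4,-3.13,-1.54,-0.47,1]]]
[[[0,0,4,-3.22,-1.31,-0.46,1],[0,0,4,-3.31,-1.09,-0.47,1],[0,0,3.9,-3.37,-0.85,-0.46,1],[-3.4,-1.1,3.6,-3.72,-1.46,0.05,1],[-3.4,-1.1,3.6,-3.8,-1.22,0.04,1]]]
[[[-3.4,-1.1,3.6,-3.87,-0.98,0.05,1],[-3.4,-1.1,3.6,-3.92,-0.74,0.07,1],[-3.4,-1.2,3.6,-3.96,-0.5,0.11,1],[-3.4,-1.1,3.6,-3.98,-0.26,0.18,1],[-3.4,-1.2,3.6,-3.99,-0.03,0.24,1]]]
[[[-3.3,-1.1,3.5,-3.97,0.21,0.33,1],[-3.4,-1.2,3.6,-3.95,0.43,0.43,1],[-3.3,-1.1,3.5,-3.9,0.65,0.54,1],[0,0,0,0,0,0,1],[0,0,0,0,0,0,1]]]
```

Request:
send_rows(
  moves=[
    [[0,0,4,-2.6,-2.3,-0.5,1],[0,0,4,-2.7,-2.2,-0.5,1],[0,0,4,-2.9,-2,-0.5,1],[0,0,4,-3,-1.8,-0.5,1],[0,0,4,-3.1,-1.5,-0.5,1]],
  ],
)

```text
time_s: 2.0
position: [0.2404, 0.4642, 0.2479]
tcp_rot: [[-0.837, 0.548, 0.0], [0.548, 0.837, 0.0], [-0.0, 0.0, -1.0]]
force: [1.1, 1.0, 0.6]
opening: 1.0
```

Request:
send_rows(
  moves=[
    [[0,0,4,-3.2,-1.3,-0.5,1],[0,0,4,-3.3,-1.1,-0.5,1],[0,0,4,-3.4,-0.8,-0.4,1],[-3.4,-1.1,3.6,-3.7,-1.5,0,1],[-3.4,-1.1,3.6,-3.8,-1.2,0,1]],
  ],
)

```text
time_s: 2.5
position: [0.3327, 0.3057, 0.2619]
tcp_rot: [[-0.608, 0.785, 0.118], [0.793, 0.607, 0.051], [-0.032, 0.124, -0.992]]
force: [0.4, -0.0, -0.6]
opening: 1.0
```

Request:
send_rows(
  moves=[
    [[-3.4,-1.1,3.6,-3.9,-1,0.1,1],[-3.4,-1.1,3.6,-3.9,-0.7,0.1,1],[-3.4,-1.2,3.6,-4,-0.5,0.1,1],[-3.4,-1.1,3.6,-4,-0.3,0.2,1],[-3.4,-1.2,3.6,-4,0,0.2,1]],
  ],
)

```text
time_s: 3.0
position: [0.412, 0.1216, 0.2592]
tcp_rot: [[-0.32, 0.853, 0.412], [0.947, 0.307, 0.099], [-0.042, 0.422, -0.906]]
force: [0.5, 0.5, 0.2]
opening: 0.997
```

Request:
send_rows(
  moves=[
    [[-3.3,-1.1,3.5,-4,0.2,0.3,1],[-3.4,-1.2,3.6,-4,0.4,0.4,1],[-3.3,-1.1,3.5,-3.9,0.6,0.5,1],[0,0,0,0,0,0,1],[0,0,0,0,0,0,1]],
  ],
)

```text
time_s: 3.5
position: [0.4545, 0.0229, 0.2572]
tcp_rot: [[-0.155, 0.819, 0.553], [0.988, 0.129, 0.086], [-0.001, 0.559, -0.829]]
force: [0.6, -0.2, -0.3]
opening: 1.0
```

```bash
python3 - <<'E'
from h import *
for c in("scene","top"):cv2.imwrite(f"pics/{c}1.png",capture(c))
s=readout.read_state();print(s["time_s"],np.round(s["joint_positions"],1),np.round(s["position"],4),np.round(s["force"],1));print(step(GR,HAN+.072*JR[:,2]))
a=[cv2.imread("pics/scene1.png")[160:340,180:380],cv2.imread("pics/top1.png")[170:350,200:400]]
cv2.imwrite("pics/a1.png",np.hstack([cv2.resize(x,(400,360),interpolation=cv2.INTER_CUBIC) for x in a]))
E
```

```text
3.6 [-23.3   5.1 127.6  46.   24.6 -71.1] [0.4542 0.0245 0.2573] [0.7 0.2 0.2]
(array([-0.98507942, -0.56143629,  0.98476865]), array([-1.10362814,  0.21409609,  0.42732319]))
```

View pics/a1.png

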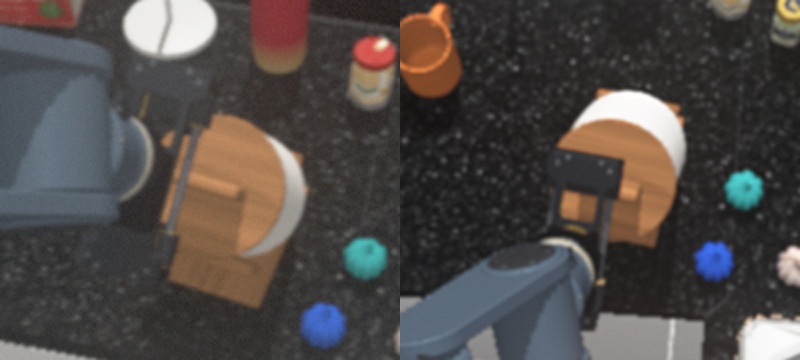

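The gripper is over the bar, still ~1 cm too far left (+y), which agrees with the computed remainder. I'll correct that and go down along the jar axis.

Request:
send_rows(
  moves=[
    [[-1,-0.6,1,-1.1,0.2,0.4,1],[0,0,0,0,0,1.5,1],[0,0,0,0,0,1.5,1],[0,0,0,0,0,1.5,1],[0,0,0,0,0,0,1]],
  ],
)

```text
time_s: 4.1
position: [0.4859, 0.0187, 0.2174]
tcp_rot: [[-0.14, 0.812, 0.567], [0.99, 0.115, 0.081], [0.001, 0.573, -0.82]]
force: [-0.3, 0.6, -0.4]
opening: 1.004
```

```bash
python3 - <<'E'
from h import *
for c in("scene","top"):cv2.imwrite(f"pics/{c}2.png",capture(c))
s=readout.read_state();print(s["time_s"],np.round(s["position"],4),np.round(s["force"],1));print(step(GR,HAN-.018*JR[:,2]))
R=np.array(s["tcp_rot"]);p=np.array(s["position"])
a=[]
for c,(v,u) in(("scene",(200,230)),("top",(205,255))):
    im=cv2.imread(f"pics/{c}2.png")
    cv2.circle(im,tuple(int(x) for x in proj(c,p)[0].round()),1,(0,255,0),-1)
    a.append(cv2.resize(im[v:v+100,u:u+100],(400,400),interpolation=cv2.INTER_CUBIC))
cv2.imwrite("pics/a2.png",cv2.convertScaleAbs(np.hstack(a),alpha=1.5,beta=-20))
E
```

```text
4.2 [0.4855 0.0184 0.2183] [0.3 0.2 0.3]
(array([ 0.02117183, -0.0167814 ,  0.03585496]), array([-0.0549651 , -0.00873374,  4.52127541]))
```

View pics/a2.png

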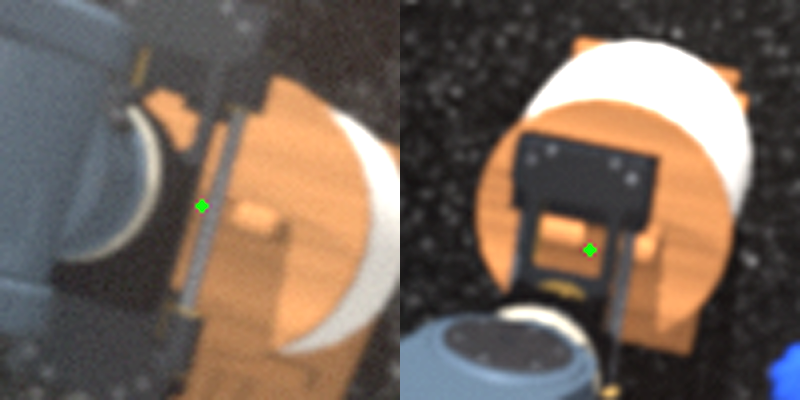

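The bar sits between the fingers in both views. Descending the rest, then partly closing to check it's centred.

Request:
send_rows(
  moves=[
    [[0,0,0,0,0,1.5,1],[0,0,0,0,0,1.5,1],[0,0,0,0,0,1,1],[0,0,0,0,0,0.5,0.5],[0,0,0,0,0,0,0]],
  ],
)

```text
time_s: 4.7
position: [0.5116, 0.0209, 0.1819]
tcp_rot: [[-0.138, 0.81, 0.569], [0.99, 0.113, 0.079], [-0.001, 0.575, -0.818]]
force: [-0.2, -0.3, -0.4]
opening: 0.896
```

Request:
send_rows(
  moves=[
    [[0,0,0,0,0,0,-0.2],[0,0,0,0,0,0,-0.2],[0,0,0,0,0,0,-0.2],[0,0,0,0,0,0,-0.2],[0,0,0,0,0,0,-0.2]],
  ],
)

```text
time_s: 5.2
position: [0.5115, 0.0202, 0.1817]
tcp_rot: [[-0.137, 0.811, 0.569], [0.991, 0.112, 0.078], [-0.001, 0.575, -0.818]]
force: [-0.2, 0.6, -1.0]
opening: 0.464
```

```bash
python3 - <<'E'
from h import *
s=readout.read_state();print(s["time_s"],s["opening"],np.round(s["position"],4),np.round(s["force"],1));print(step(GR,HAN-.018*JR[:,2]))
p=np.array(s["position"]);a=[]
for c,(v,u) in(("scene",(200,230)),("top",(205,255))):
    im=capture(c);cv2.imwrite(f"pics/{c}3.png",im)
    a.append(cv2.resize(im[v:v+100,u:u+100],(400,400),interpolation=cv2.INTER_CUBIC))
cv2.imwrite("pics/a3.png",cv2.convertScaleAbs(np.hstack(a),alpha=1.5,beta=-20))
E
```

```text
5.2 0.4641557591102617 [0.5115 0.0202 0.1817] [-0.2  0.6 -1. ]
(array([ 0.07491202,  0.12610352, -0.09624057]), array([ 0.12271028, -0.03502986,  0.0286251 ]))
```

View pics/a3.png

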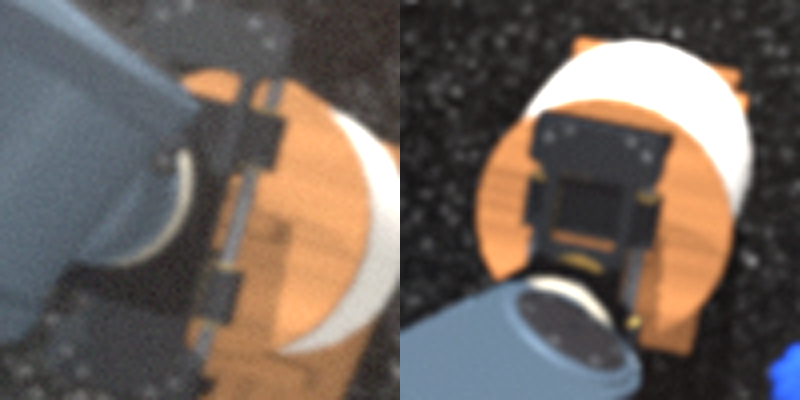

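The bar is hidden between the pads, with no contact at a 40 mm gap. Closing in steps.

Request:
send_rows(
  moves=[
    [[0,0,0,0,0,0,-0.4],[0,0,0,0,0,0,-0.45],[0,0,0,0,0,0,-0.45],[0,0,0,0,0,0,-0.45],[0,0,0,0,0,0,-0.45]],
  ],
)

```text
time_s: 5.8
position: [0.5115, 0.0203, 0.1815]
tcp_rot: [[-0.137, 0.811, 0.569], [0.991, 0.112, 0.078], [-0.001, 0.574, -0.819]]
force: [0.9, 0.0, 0.2]
opening: 0.278
```

Request:
send_rows(
  moves=[
    [[0,0,0,0,0,0,-0.55],[0,0,0,0,0,0,-0.6],[0,0,0,0,0,0,-0.65],[0,0,0,0,0,0,-0.65],[0,0,0,0,0,0,-0.65]],
  ],
)

```text
time_s: 6.3
position: [0.5114, 0.0204, 0.1814]
tcp_rot: [[-0.136, 0.811, 0.569], [0.991, 0.112, 0.078], [-0.0, 0.574, -0.819]]
force: [-2.0, 0.3, 0.1]
opening: 0.181
```

Request:
send_rows(
  moves=[
    [[0,0,0,0,0,0,-0.8],[0,0,0,0,0,0,-1],[0,0,0,0,0,0,-1],[0,0,0,0,0,0,-1],[0,0,0,0,0,0,-1]],
  ],
)

```text
time_s: 6.8
position: [0.5114, 0.0204, 0.1814]
tcp_rot: [[-0.137, 0.811, 0.569], [0.991, 0.112, 0.078], [-0.001, 0.574, -0.819]]
force: [0.4, 1.0, -0.8]
opening: 0.186
```

Gripped at 16 mm, which is the bar. Lifting along the jar's axis.

Request:
send_rows(
  moves=[
    [[0,0,0,0,0,-0.3,-1],[0,0,0,0,0,-0.6,-1],[0,0,0,0,0,-1,-1],[0,0,0,0,0,-1,-1],[0,0,0,0,0,-1,-1]],
  ],
)

```text
time_s: 7.3
position: [0.4886, 0.0172, 0.2134]
tcp_rot: [[-0.137, 0.811, 0.568], [0.991, 0.113, 0.078], [-0.001, 0.573, -0.819]]
force: [0.3, -0.3, -2.1]
opening: 0.185
```

Request:
send_rows(
  moves=[
    [[0,0,0,0,0,-1.5,-1],[0,0,0,0,0,-1.5,-1],[0,0,0,0,0,-1.5,-1],[0,0,0,0,0,-1.5,-1],[0,0,0,0,0,0,-1]],
  ],
)

```text
time_s: 7.8
position: [0.4544, 0.0126, 0.2635]
tcp_rot: [[-0.137, 0.81, 0.57], [0.991, 0.113, 0.077], [-0.002, 0.575, -0.818]]
force: [-0.8, 0.5, -2.4]
opening: 0.184
```

```bash
python3 - <<'E'
from h import *
s=readout.read_state();print(s["time_s"],s["opening"],np.round(s["position"],4),np.round(s["force"],2),np.round(s["moment"],2),np.round(s["joint_positions"],1))
# lid flat place: tool down; handle at 48mm, TCP at ~ 30 mm height
D=down(40)
plan([(D@Ro.from_rotvec([np.radians(15),0,0]).as_matrix(),np.array([.36,.22,.25])),(down(40),np.array([.43,.34,.18]))],-1,v=3,w=6)
E
```

```text
7.8 0.18403945919929957 [0.4544 0.0126 0.2635] [-0.77  0.54 -2.43] [-0.22  0.69 -0.03] [-25.5   4.2 127.9  48.   25.1 -73.6]
[[[4.9,0.6,-3.3,2.18,-0.61,-0.27,-1],[4.9,0.6,-3.3,2.22,-0.5,-0.2,-1],[4.9,0.6,-3.3,2.25,-0.39,-0.14,-1],[4.9,0.6,-3.2,2.27,-0.26,-0.08,-1],[4.9,0.6,-3.3,2.28,-0.14,-0.04,-1]]]
[[[4.8,0.6,-3.2,2.28,-0.02,-0.01,-1],[4.9,0.6,-3.3,2.28,0.11,0,-1],[4.8,0.6,-3.2,2.27,0.25,0.01,-1],[4.9,0.6,-3.2,2.25,0.37,0.01,-1],[4.8,0.5,-3.3,2.23,0.5,0.01,-1]]]
[[[-2.5,0,0,0.78,2.41,0.56,-1],[-2.5,0,0,0.78,2.38,0.67,-1],[-2.5,0,0,0.78,2.35,0.77,-1],[-2.5,0,0,0.78,2.31,0.87,-1],[-2.5,0,0,0.79,2.27,0.97,-1]]]
[[[-2.5,0,0,0.78,2.22,1.08,-1],[0,0,0,0,0,0,-1],[0,0,0,0,0,0,-1],[0,0,0,0,0,0,-1],[0,0,0,0,0,0,-1]]]
```

```bash
python3 - <<'E'
from h import *
plan([(down(30),np.array([.38,.20,.265])),(down(40),np.array([.43,.345,.14]))],-1,v=3.2,w=6)
E
```

```text
[[[5,1,-3.1,2.8,-0.54,-0.42,-1],[4.9,1,-3,2.83,-0.43,-0.33,-1],[5,1,-3.1,2.85,-0.3,-0.24,-1],[4.9,1,-3,2.87,-0.16,-0.18,-1],[5,1,-3.1,2.88,-0.03,-0.12,-1]]]
[[[4.9,1,-3,2.88,0.12,-0.07,-1],[5,0.9,-3.1,2.87,0.27,-0.03,-1],[0,0,-1.4,1.44,1.66,1.78,-1],[0,0,-1.4,1.39,1.69,1.78,-1],[0,0,-1.4,1.35,1.72,1.79,-1]]]
[[[0,0,-1.4,1.31,1.76,1.78,-1],[0,0,-1.5,1.27,1.79,1.79,-1],[0,0,-1.4,1.22,1.82,1.78,-1],[0,0,-1.5,1.18,1.85,1.79,-1],[0,0,0,0,0,0,-1]]]
```

Request:
send_rows(
  moves=[
    [[5,1,-3.1,2.8,-0.5,-0.4,-1],[4.9,1,-3,2.8,-0.4,-0.3,-1],[5,1,-3.1,2.9,-0.3,-0.2,-1],[4.9,1,-3,2.9,-0.2,-0.2,-1],[5,1,-3.1,2.9,0,-0.1,-1]],
  ],
)

```text
time_s: 8.3
position: [0.4088, 0.1394, 0.2631]
tcp_rot: [[-0.387, 0.9, 0.2], [0.922, 0.382, 0.065], [-0.018, 0.21, -0.978]]
force: [1.3, 1.0, -2.8]
opening: 0.183
```

Request:
send_rows(
  moves=[
    [[4.9,1,-3,2.9,0.1,-0.1,-1],[5,0.9,-3.1,2.9,0.3,0,-1],[0,0,-1.4,1.4,1.7,1.8,-1],[0,0,-1.4,1.4,1.7,1.8,-1],[0,0,-1.4,1.4,1.7,1.8,-1]],
  ],
)

```text
time_s: 8.8
position: [0.414, 0.2575, 0.2108]
tcp_rot: [[-0.548, 0.835, 0.035], [0.836, 0.548, 0.022], [-0.001, 0.041, -0.999]]
force: [-0.2, -0.1, -1.8]
opening: 0.184
```

Request:
send_rows(
  moves=[
    [[0,0,-1.4,1.3,1.8,1.8,-1],[0,0,-1.5,1.3,1.8,1.8,-1],[0,0,-1.4,1.2,1.8,1.8,-1],[0,0,-1.5,1.2,1.9,1.8,-1],[0,0,0,0,0,0,-1]],
  ],
)

```text
time_s: 9.3
position: [0.447, 0.3425, 0.1399]
tcp_rot: [[-0.63, 0.776, 0.033], [0.776, 0.63, 0.022], [-0.004, 0.039, -0.999]]
force: [-0.4, -1.4, -1.8]
opening: 0.179
```

```bash
python3 - <<'E'
from h import *
s=readout.read_state();print(s["time_s"],s["opening"],np.round(s["position"],4),np.round(s["force"],2),np.round(s["joint_positions"],1));print(np.round(s["tcp_rot"],3).tolist())
print(step(down(40),np.array([.435,.345,.04])))
im=[capture(c) for c in("scene","top")]
for c in("scene","top"):
    print([(round(d["p"],2),np.round(d["location"],3).tolist()) for d in spot_in(c,"lid")])
cv2.imwrite("pics/a4.png",np.hstack([cv2.resize(im[0][120:360,60:340],(400,343)),cv2.resize(im[1][120:360,100:380],(400,343))]))
E
```

```text
9.3 0.17852930702616474 [0.447  0.3425 0.1399] [-0.43 -1.44 -1.81] [ 25.9  31.1  97.3   0.4  49.4 -13.4]
[[-0.63, 0.776, 0.033], [0.776, 0.63, 0.022], [-0.004, 0.039, -0.999]]
(array([ 2.22609439,  0.23690684, -0.93194356]), array([ 0.99064208, -1.15737324,  9.95335758]))
[(0.22, [0.437, 0.315, 0.13])]
[(0.87, [0.464, 0.302, 0.142]), (0.25, [0.707, -0.248, 0.115])]
```

View pics/a4.png

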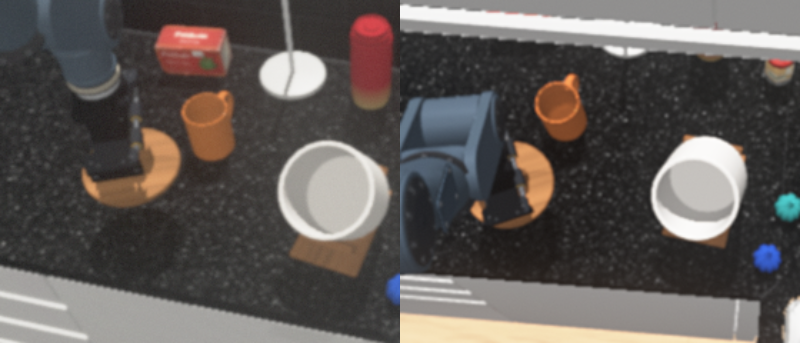

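The jar is open, and the lid hangs level, clear of the mug. I'll level the tool, lower to 1 cm above, then creep down.

Request:
send_rows(
  moves=[
    [[1.1,0.1,-0.5,0.5,-0.6,2,-1],[1.1,0.1,-0.5,0.5,-0.6,2,-1],[0,0,0,0,0,2,-1],[0,0,0,0,0,2,-1],[0,0,0,0,0,1,-1]],
  ],
)

```text
time_s: 10.0
position: [0.4324, 0.3403, 0.0525]
tcp_rot: [[-0.641, 0.767, 0.003], [0.767, 0.641, -0.001], [-0.003, 0.002, -1.0]]
force: [-0.2, -0.6, -1.8]
opening: 0.181
```

Request:
send_rows(
  moves=[
    [[0,0,0,0,0,0.5,-1],[0,0,0,0,0,0.3,-1],[0,0,0,0,0,0.2,-1],[0,0,0,0,0,0,-1],[0,0,0,0,0,0,-1]],
  ],
)

```text
time_s: 10.5
position: [0.4333, 0.3414, 0.0436]
tcp_rot: [[-0.642, 0.767, 0.005], [0.767, 0.642, 0.0], [-0.003, 0.004, -1.0]]
force: [-1.1, 0.4, -2.3]
opening: 0.179
```

Request:
send_rows(
  moves=[
    [[0,0,0,0,0,0.2,-1],[0,0,0,0,0,0.2,-1],[0,0,0,0,0,0.2,-1],[0,0,0,0,0,0.1,-1],[0,0,0,0,0,0.1,-1]],
  ],
)

```text
time_s: 11.0
position: [0.4329, 0.3412, 0.0348]
tcp_rot: [[-0.642, 0.767, 0.004], [0.767, 0.642, -0.0], [-0.003, 0.003, -1.0]]
force: [-0.4, -0.2, -2.4]
opening: 0.181
```

Request:
send_rows(
  moves=[
    [[0,0,0,0,0,0.1,-1],[0,0,0,0,0,0.1,-1],[0,0,0,0,0,0,-1],[0,0,0,0,0,0,-1],[0,0,0,0,0,0,-1]],
  ],
)

```text
time_s: 11.5
position: [0.433, 0.3412, 0.0331]
tcp_rot: [[-0.642, 0.767, 0.004], [0.767, 0.642, -0.0], [-0.003, 0.003, -1.0]]
force: [0.8, 0.9, -2.4]
opening: 0.183
```

Request:
send_rows(
  moves=[
    [[0,0,0,0,0,0.1,-1],[0,0,0,0,0,0.1,-1],[0,0,0,0,0,0,-1],[0,0,0,0,0,0,-1],[0,0,0,0,0,0,-1]],
  ],
)

```text
time_s: 12.0
position: [0.433, 0.3412, 0.031]
tcp_rot: [[-0.642, 0.767, 0.004], [0.767, 0.642, -0.0], [-0.003, 0.003, -1.0]]
force: [0.6, -0.2, -2.6]
opening: 0.181
```

Request:
send_rows(
  moves=[
    [[0,0,0,0,0,0.1,-1],[0,0,0,0,0,0.1,-1],[0,0,0,0,0,0,-1],[0,0,0,0,0,0,-1],[0,0,0,0,0,0,-1]],
  ],
)

```text
time_s: 12.5
position: [0.433, 0.3412, 0.029]
tcp_rot: [[-0.642, 0.767, 0.004], [0.767, 0.642, -0.0], [-0.003, 0.003, -1.0]]
force: [-0.0, 0.1, -2.2]
opening: 0.181
```

Request:
send_rows(
  moves=[
    [[0,0,0,0,0,0.1,-1],[0,0,0,0,0,0.1,-1],[0,0,0,0,0,0,-1],[0,0,0,0,0,0,-1],[0,0,0,0,0,0,-1]],
  ],
)

```text
time_s: 13.0
position: [0.4333, 0.3413, 0.0273]
tcp_rot: [[-0.642, 0.767, 0.005], [0.767, 0.642, 0.0], [-0.003, 0.004, -1.0]]
force: [0.7, -0.2, 1.7]
opening: 0.18
```

Request:
send_rows(
  moves=[
    [[0,0,0,0,0,0.1,-1],[0,0,0,0,0,0.1,-1],[0,0,0,0,0,0,-1],[0,0,0,0,0,0,-1],[0,0,0,0,0,0,-1]],
  ],
)

```text
time_s: 13.5
position: [0.4335, 0.3413, 0.0271]
tcp_rot: [[-0.642, 0.767, 0.006], [0.767, 0.642, 0.0], [-0.003, 0.004, -1.0]]
force: [-0.8, -2.0, 15.4]
opening: 0.184
```

The lid is on the worktop (force rose to 15 N). Relax by 1.5 mm and open gently.

Request:
send_rows(
  moves=[
    [[0,0,0,0,0,-0.15,-1],[0,0,0,0,0,0,-0.6],[0,0,0,0,0,0,-0.4],[0,0,0,0,0,0,0],[0,0,0,0,0,0,0.2]],
  ],
)

```text
time_s: 14.0
position: [0.4328, 0.3412, 0.0261]
tcp_rot: [[-0.642, 0.767, 0.004], [0.767, 0.642, -0.001], [-0.003, 0.002, -1.0]]
force: [0.1, -0.2, 0.4]
opening: 0.391
```

Request:
send_rows(
  moves=[
    [[0,0,0,0,0,0,0.2],[0,0,0,0,0,-1,0.2],[0,0,0,0,0,-2,0.2],[0,0,0,0,0,-4,0.5],[0,0,0,0,0,-4,1]],
  ],
)

```text
time_s: 14.5
position: [0.432, 0.3409, 0.1376]
tcp_rot: [[-0.642, 0.767, 0.003], [0.767, 0.642, -0.001], [-0.002, 0.001, -1.0]]
force: [0.9, 0.3, -0.2]
opening: 0.701
```

```bash
python3 - <<'E'
from h import *
s=readout.read_state();print(s["time_s"],s["opening"],np.round(s["position"],4),np.round(s["force"],2))
G=np.array([.525,-.226,.2])
# jar-tilted side approach not needed: down grip, jaws along heading h
plan([(down(20),np.array([.36,.20,.26])),(down(0),np.array([.38,-.05,.26])),(down(-20),np.array([.523,-.226,.15]))],1,v=4.5,w=8)
E
```

```text
14.5 0.7012693244528477 [0.432  0.3409 0.1376] [ 0.89  0.35 -0.18]
[[[0,0,4,-1.24,-2.91,-2.45,1],[0,0,4,-1.44,-2.81,-2.45,1],[0,0,4,-1.64,-2.71,-2.45,1],[0.1,0.1,4,-1.82,-2.59,-2.44,1],[0,0,3.9,-2,-2.45,-2.45,1]]]
[[[0,0,3.3,-4.03,-1.11,0,1],[0,0,3.3,-4.09,-0.88,0,1],[0,0,3.4,-4.13,-0.65,0,1],[0,0,3.3,-4.16,-0.4,0,1],[0,0,3.4,-4.17,-0.16,0,1]]]
[[[0,0,3.3,-4.18,0.1,0.01,1],[0,0,3.3,-2.93,2.38,1.83,1],[0,0,3.3,-2.79,2.55,1.84,1],[0,0,3.4,-2.64,2.7,1.83,1],[0,0,3.3,-2.48,2.85,1.84,1]]]
[[[0,0,3.4,-2.31,2.99,1.83,1],[0,0,3.3,-2.13,3.13,1.84,1],[0,0,0,0,0,0,1],[0,0,0,0,0,0,1],[0,0,0,0,0,0,1]]]
```

Request:
send_rows(
  moves=[
    [[0,0,4,-1.2,-2.9,-2.5,1],[0,0,4,-1.4,-2.8,-2.5,1],[0,0,4,-1.6,-2.7,-2.5,1],[0.1,0.1,4,-1.8,-2.6,-2.4,1],[0,0,3.9,-2,-2.4,-2.4,1]],
  ],
)

```text
time_s: 15.0
position: [0.3592, 0.2006, 0.2607]
tcp_rot: [[-0.34, 0.94, 0.003], [0.94, 0.34, 0.001], [-0.0, 0.003, -1.0]]
force: [0.2, -1.2, 0.9]
opening: 0.996
```

Request:
send_rows(
  moves=[
    [[0,0,3.3,-4,-1.1,0,1],[0,0,3.3,-4.1,-0.9,0,1],[0,0,3.4,-4.1,-0.7,0,1],[0,0,3.3,-4.2,-0.4,0,1],[0,0,3.4,-4.2,-0.2,0,1]],
  ],
)

```text
time_s: 15.5
position: [0.3755, -0.0085, 0.26]
tcp_rot: [[-0.056, 0.998, 0.003], [0.998, 0.056, 0.0], [-0.0, 0.003, -1.0]]
force: [0.1, -0.1, 0.5]
opening: 1.002
```

Request:
send_rows(
  moves=[
    [[0,0,3.3,-4.2,0.1,0,1],[0,0,3.3,-2.9,2.4,1.8,1],[0,0,3.3,-2.8,2.5,1.8,1],[0,0,3.4,-2.6,2.7,1.8,1],[0,0,3.3,-2.5,2.8,1.8,1]],
  ],
)

```text
time_s: 16.0
position: [0.4746, -0.167, 0.1872]
tcp_rot: [[0.233, 0.973, 0.003], [0.973, -0.233, 0.0], [0.001, 0.003, -1.0]]
force: [-0.0, -0.2, 0.6]
opening: 1.0
```

Request:
send_rows(
  moves=[
    [[0,0,3.4,-2.3,3,1.8,1],[0,0,3.3,-2.1,3.1,1.8,1],[0,0,0,0,0,0,1],[0,0,0,0,0,0,1],[0,0,0,0,0,0,1]],
  ],
)

```text
time_s: 16.5
position: [0.5207, -0.2229, 0.1518]
tcp_rot: [[0.341, 0.94, 0.001], [0.94, -0.341, 0.001], [0.002, 0.001, -1.0]]
force: [0.0, 0.0, -0.3]
opening: 0.999
```

```bash
python3 - <<'E'
from h import *
s=readout.read_state();print(s["time_s"],s["opening"],np.round(s["position"],4),np.round(s["force"],2),np.round(s["joint_positions"],1))
G=np.array([.526,-.2255,.008]);print(step(down(-20),G))
im={c:capture(c) for c in("scene","top")}
for c in im:
    for t in("garlic","lid"):
        for d in regions_of(c,t):
            uv=np.argwhere(d["mask"]).mean(0)[::-1];print(c,t,round(d["p"],2),uv.round(),im[c][d["mask"]].mean(0).round(),atz(c,uv,.026).round(4))
cv2.imwrite("pics/a5.png",np.hstack([cv2.resize(im["scene"][160:380,120:500],(400,232)),cv2.resize(im["top"][160:350,140:480],(400,232))]))
E
```

```text
16.5 0.9987076809943726 [ 0.5207 -0.2229  0.1518] [ 0.01  0.   -0.32] [-34.5  31.   94.6   0.1  54.4 -14.7]
(array([ 0.03621729, -0.08801322,  0.06171711]), array([-0.08652505,  0.57831348, 14.38392424]))
scene garlic 0.72 [341. 323.] [172.  95.  65.] [ 0.4955 -0.1224  0.026 ]
scene garlic 0.71 [388. 330.] [158. 167. 183.] [ 0.5259 -0.2259  0.026 ]
scene lid 0.83 [175. 272.] [ 93. 135. 186.] [0.4373 0.2999 0.026 ]
top lid 0.88 [177. 264.] [ 91. 139. 198.] [0.43   0.3584 0.026 ]
```

View pics/a5.png

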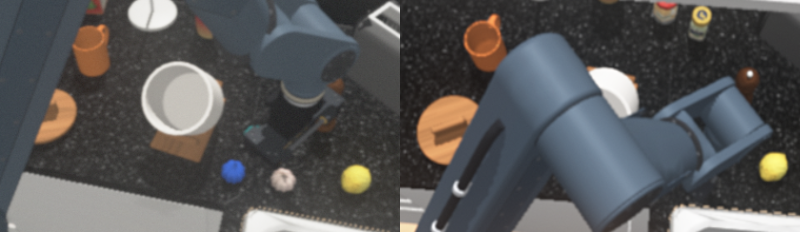

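The lid lies flat with its handle up. The garlic is unmoved at (0.526, −0.226). Descending on it (9 pictures used).

Request:
send_rows(
  moves=[
    [[0,0,0,-0.1,0.5,3,1],[0,0,0,0,0,3,1],[0,0,0,0,0,3,1],[0,0,0,0,0,2.5,1],[0,0,0,0,0,1.5,1]],
  ],
)

```text
time_s: 17.3
position: [0.5253, -0.2257, 0.0197]
tcp_rot: [[0.341, 0.94, -0.0], [0.94, -0.341, 0.002], [0.002, -0.001, -1.0]]
force: [-0.0, 0.3, -0.4]
opening: 0.995
```

Request:
send_rows(
  moves=[
    [[0,0,0,0,0,1,1],[0,0,0,0,0,0.3,0.6],[0,0,0,0,0,0,0.4],[0,0,0,0,0,0,0.4],[0,0,0,0,0,0,0.4]],
  ],
)

```text
time_s: 17.8
position: [0.5268, -0.2268, 0.0094]
tcp_rot: [[0.341, 0.94, 0.004], [0.94, -0.341, -0.001], [0.001, 0.004, -1.0]]
force: [0.3, 0.7, 0.5]
opening: 0.746
```

Request:
send_rows(
  moves=[
    [[0,0,0,0,0,0,0.3],[0,0,0,0,0,0,0.2],[0,0,0,0,0,0,0.1],[0,0,0,0,0,0,-0.2],[0,0,0,0,0,0,-1]],
  ],
)

```text
time_s: 18.3
position: [0.5262, -0.2266, 0.0086]
tcp_rot: [[0.342, 0.94, 0.002], [0.94, -0.342, 0.0], [0.001, 0.002, -1.0]]
force: [-1.5, -0.5, 3.4]
opening: 0.567
```

Request:
send_rows(
  moves=[
    [[0,0,0,0,0,0,-1],[0,0,0,0,0,0,-1],[0,0,0,0,0,0,-1],[0,0,0,0,0,0,-1],[0,0,0,0,0,0,-1]],
  ],
)

```text
time_s: 18.8
position: [0.5262, -0.2265, 0.0086]
tcp_rot: [[0.342, 0.94, 0.002], [0.94, -0.342, 0.0], [0.001, 0.002, -1.0]]
force: [-1.0, -0.4, 5.1]
opening: 0.564
```

Garlic gripped (49 mm). Next: lift, go round the front to above the mouth, tilting to the jar axis.

```bash
python3 - <<'E'
from h import *
M=np.array([.520,.0215,.169]);s=readout.read_state();R=np.array(s["tcp_rot"])
p=np.array(s["position"])
plan([(R,p+[0,0,.08]),(down(-10),np.array([.42,-.11,.25])),(GR,M+.085*JR[:,2])],-1,v=3.2,w=6)
E
```

```text
[[[0,0,0,0,0,-2.67,-1],[0,0,0,0,0.01,-2.66,-1],[0,0,0,0.01,0,-2.67,-1],[0,0,-1.2,0.92,-1.74,-2.02,-1],[0,0,-1.3,0.95,-1.72,-2.02,-1]]]
[[[0,0,-1.2,0.99,-1.7,-2.02,-1],[0,0,-1.3,1.03,-1.68,-2.02,-1],[0,0,-1.2,1.07,-1.66,-2.02,-1],[0,0,-1.3,1.1,-1.63,-2.02,-1],[0.1,0,-1.2,1.13,-1.61,-2.02,-1]]]
[[[0,0,-1.3,1.17,-1.58,-2.02,-1],[-5,0.8,-2.5,1.88,0.42,0.16,-1],[-4.9,0.8,-2.5,1.86,0.48,0.23,-1],[-5,0.8,-2.5,1.84,0.54,0.3,-1],[-4.9,0.8,-2.5,1.8,0.59,0.38,-1]]]
[[[-5,0.7,-2.5,1.77,0.64,0.45,-1],[-4.9,0.8,-2.5,1.74,0.67,0.53,-1],[-5,0.7,-2.4,1.7,0.69,0.61,-1],[0,0,0,0,0,0,-1],[0,0,0,0,0,0,-1]]]
```

Request:
send_rows(
  moves=[
    [[0,0,0,0,0,-2.7,-1],[0,0,0,0,0,-2.7,-1],[0,0,0,0,0,-2.6,-1],[0,0,-1.2,0.9,-1.7,-2,-1],[0,0,-1.3,1,-1.7,-2,-1]],
  ],
)

```text
time_s: 19.3
position: [0.4999, -0.1972, 0.1286]
tcp_rot: [[0.3, 0.954, 0.002], [0.954, -0.3, 0.001], [0.001, 0.002, -1.0]]
force: [0.0, -0.3, 0.5]
opening: 0.566
```

Request:
send_rows(
  moves=[
    [[0,0,-1.2,1,-1.7,-2,-1],[0,0,-1.3,1,-1.7,-2,-1],[0,0,-1.2,1.1,-1.7,-2,-1],[0,0,-1.3,1.1,-1.6,-2,-1],[0,0,-1.2,1.1,-1.6,-2.1,-1]],
  ],
)

```text
time_s: 19.8
position: [0.4324, -0.1237, 0.2293]
tcp_rot: [[0.195, 0.981, 0.001], [0.981, -0.195, 0.001], [0.002, 0.0, -1.0]]
force: [0.5, -0.0, -0.3]
opening: 0.567
```

Request:
send_rows(
  moves=[
    [[0,0,-1.3,1.2,-1.6,-2,-1],[-5,0.8,-2.5,1.9,0.4,0.2,-1],[-4.9,0.8,-2.5,1.9,0.5,0.2,-1],[-5,0.8,-2.5,1.8,0.5,0.3,-1],[-4.9,0.8,-2.5,1.8,0.6,0.4,-1]],
  ],
)

```text
time_s: 20.3
position: [0.4491, -0.0373, 0.2423]
tcp_rot: [[-0.008, 0.938, 0.346], [1.0, -0.001, 0.026], [0.025, 0.346, -0.938]]
force: [1.4, 0.7, -0.7]
opening: 0.564
```

Request:
send_rows(
  moves=[
    [[-5,0.7,-2.5,1.8,0.6,0.4,-1],[-4.9,0.8,-2.5,1.7,0.7,0.5,-1],[-5,0.7,-2.4,1.7,0.7,0.6,-1],[0,0,0,0,0,0,-1],[0,0,0,0,0,0,-1]],
  ],
)

```text
time_s: 20.8
position: [0.4689, 0.0092, 0.239]
tcp_rot: [[-0.124, 0.833, 0.538], [0.992, 0.098, 0.078], [0.012, 0.544, -0.839]]
force: [-0.1, 0.2, -0.0]
opening: 0.568
```

```bash
python3 - <<'E'
from h import *
M=np.array([.520,.0215,.169]);s=readout.read_state();print(s["time_s"],s["opening"],np.round(s["position"],4),np.round(s["force"],2),np.round(s["joint_positions"],1))
print(step(GR,M-.052*JR[:,2]))
im={c:capture(c) for c in("scene","top")}
for c in im: # predicted mouth rim (inner)
    q=proj(c,np.c_[.068*np.cos(a),.068*np.sin(a),0*a]@JR.T+M).astype(np.int32);cv2.polylines(im[c],[q],True,(0,255,0),1)
cv2.imwrite("pics/a6.png",np.hstack([cv2.resize(im["scene"][180:330,200:370],(400,353)),cv2.resize(im["top"][185:335,215:385],(400,353))]))
E
```

```text
20.8 0.5675177547680574 [0.4689 0.0092 0.239 ] [-0.09  0.23 -0.03] [-24.1   8.9 126.7  48.4  22.9 -72.7]
(array([-2.04453575, -0.09072608, -1.09288948]), array([ 0.49398886,  0.75754067, 13.91274925]))
```

View pics/a6.png

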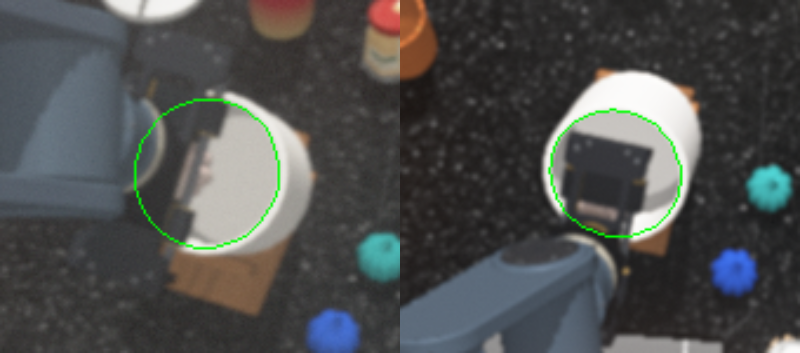

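The predicted rim lies on the mouth in both views, and the garlic is still held. Inserting along the jar's axis.

Request:
send_rows(
  moves=[
    [[-2,0,-1.1,0.5,0.8,1,-1],[0,0,0,0,0,1.5,-1],[0,0,0,0,0,1.5,-1],[0,0,0,0,0,1.5,-1],[0,0,0,0,0,0,-1]],
  ],
)

```text
time_s: 21.4
position: [0.5074, 0.0191, 0.1977]
tcp_rot: [[-0.14, 0.811, 0.568], [0.99, 0.114, 0.082], [0.002, 0.574, -0.819]]
force: [-0.4, 0.5, -0.1]
opening: 0.568
```

Request:
send_rows(
  moves=[
    [[0,0,0,0,0,1.5,-1],[0,0,0,0,0,1.5,-1],[0,0,0,0,0,1.5,-1],[0,0,0,0,0,1.5,-1],[0,0,0,0,0,0,-1]],
  ],
)

```text
time_s: 21.9
position: [0.5413, 0.0242, 0.1491]
tcp_rot: [[-0.14, 0.811, 0.569], [0.99, 0.114, 0.082], [0.002, 0.575, -0.818]]
force: [-0.6, 0.1, -0.2]
opening: 0.571
```

```bash
python3 - <<'E'
from h import *
M=np.array([.520,.0215,.169]);s=readout.read_state();print(s["time_s"],s["opening"],np.round(s["position"],4),np.round(s["force"],2))
print(step(GR,M-.055*JR[:,2]))
E
```

```text
21.9 0.5708188868456306 [0.5413 0.0242 0.1491] [-0.58  0.1  -0.21]
(array([ 0.06701836, -0.11424445,  0.00320613]), array([ 0.02613604, -0.61911202,  2.63400805]))
```

Request:
send_rows(
  moves=[
    [[0,0,0,0,-0.6,1,-1],[0,0,0,0,-0.4,1,-1],[0,0,0,0,0,0.8,-1],[0,0,0,0,0,0,-1],[0,0,0,0,0,0,-1]],
  ],
)

```text
time_s: 22.4
position: [0.5481, 0.0255, 0.1215]
tcp_rot: [[-0.141, 0.81, 0.569], [0.99, 0.115, 0.082], [0.001, 0.575, -0.818]]
force: [-0.7, 0.3, -0.7]
opening: 0.568
```

Request:
send_rows(
  moves=[
    [[0,0,0,0,0,0,0.2],[0,0,0,0,0,0,0.3],[0,0,0,0,0,0,0.45],[0,0,0,0,0,0,0.45],[0,0,0,0,0,0,0.45]],
  ],
)

```text
time_s: 22.9
position: [0.5481, 0.0257, 0.1209]
tcp_rot: [[-0.141, 0.81, 0.569], [0.99, 0.115, 0.082], [0.001, 0.575, -0.818]]
force: [0.5, -0.8, 0.5]
opening: 0.717
```

Request:
send_rows(
  moves=[
    [[0,0,0,0,0.5,0,0.45],[0,0,0,0,0.4,-1,0.45],[0,0,0,0,0,-1.5,0.45],[0,0,0,0,0,-2,0.45],[0,0,0,0,0,-2.5,0.45]],
  ],
)

```text
time_s: 23.4
position: [0.5151, 0.0211, 0.1831]
tcp_rot: [[-0.141, 0.811, 0.567], [0.99, 0.114, 0.082], [0.002, 0.573, -0.819]]
force: [0.1, 0.4, -0.2]
opening: 0.72
```

Request:
send_rows(
  moves=[
    [[0,0,0,0,0,-3,0.45],[0,0,0,0,0,-3,0.45],[0,0,0,0,0,-3,0.45],[0,0,0,0,0,0,0.45],[0,0,0,0,0,0,0.45]],
  ],
)

```text
time_s: 23.9
position: [0.4677, 0.0141, 0.2538]
tcp_rot: [[-0.141, 0.809, 0.571], [0.99, 0.115, 0.082], [0.001, 0.577, -0.817]]
force: [0.5, 0.1, -0.8]
opening: 0.725
```

```bash
python3 - <<'E'
from h import *
s=readout.read_state();print(s["time_s"],s["opening"],np.round(s["position"],4),np.round(s["force"],2))
plan([(down(-25),np.array([.36,-.15,.30]))],1,v=4,w=7)
E
```

```text
23.9 0.7251688351178392 [0.4677 0.0141 0.2538] [ 0.5   0.06 -0.82]
[[[4.9,-1.5,4.6,-2.1,-1.13,-1.61,1],[4.9,-1.5,4.6,-2.23,-1.09,-1.46,1],[4.9,-1.4,4.6,-2.35,-1.02,-1.31,1],[4.9,-1.5,4.6,-2.46,-0.94,-1.16,1],[4.9,-1.5,4.5,-2.57,-0.83,-1.02,1]]]
[[[4.9,-1.4,4.6,-2.65,-0.7,-0.89,1],[4.8,-1.5,4.5,-2.72,-0.56,-0.77,1],[0,0,0,0,0,0,1],[0,0,0,0,0,0,1],[0,0,0,0,0,0,1]]]
```

Request:
send_rows(
  moves=[
    [[4.9,-1.5,4.6,-2.1,-1.1,-1.6,1],[4.9,-1.5,4.6,-2.2,-1.1,-1.5,1],[4.9,-1.4,4.6,-2.4,-1,-1.3,1],[4.9,-1.5,4.6,-2.5,-0.9,-1.2,1],[4.9,-1.5,4.5,-2.6,-0.8,-1,1]],
  ],
)

```text
time_s: 24.4
position: [0.4049, -0.0908, 0.2796]
tcp_rot: [[0.218, 0.95, 0.223], [0.975, -0.224, 0.003], [0.052, 0.216, -0.975]]
force: [1.3, 0.7, -0.5]
opening: 0.988
```

Request:
send_rows(
  moves=[
    [[4.9,-1.4,4.6,-2.7,-0.7,-0.9,1],[4.8,-1.5,4.5,-2.7,-0.6,-0.8,1],[0,0,0,0,0,0,1],[0,0,0,0,0,0,1],[0,0,0,0,0,0,1]],
  ],
)

```text
time_s: 24.9
position: [0.3753, -0.1378, 0.2909]
tcp_rot: [[0.371, 0.927, 0.051], [0.929, -0.371, 0.006], [0.024, 0.045, -0.999]]
force: [-0.0, -0.4, -0.4]
opening: 0.998
```

```bash
python3 - <<'E'
from h import *
s=readout.read_state();print(s["time_s"],np.round(s["position"],4),np.round(s["force"],2),np.round(s["qvel"],1))
im={c:capture(c) for c in("scene","top")}
for c in im:
    for t in("garlic","lid","lemon","mug","mill"):
        print(c,t,[(round(d["p"],2),np.round(d["location"],3).tolist()) for d in spot_in(c,t)])
cv2.imwrite("pics/a7.png",np.hstack([cv2.resize(im["scene"][150:370,110:490],(400,232)),cv2.resize(im["top"][150:350,130:480],(400,232))]))
E
```

```text
24.9 [ 0.3753 -0.1378  0.2909] [-0.02 -0.37 -0.4 ] [ 0.2 -0.9  0.2 -0.6  0.2  0.4]
scene garlic [(0.85, [0.595, -0.13, 0.031]), (0.7, [0.491, -0.124, 0.038])]
scene lid [(0.89, [0.421, 0.333, 0.018])]
scene lemon [(0.92, [0.585, -0.361, 0.048])]
scene mug []
scene mill [(0.85, [0.708, -0.252, 0.09]), (0.28, [0.425, 0.333, 0.019])]
top garlic [(0.83, [0.599, -0.127, 0.032]), (0.68, [0.546, 0.013, 0.071])]
top lid [(0.64, [0.429, 0.338, 0.026])]
top lemon [(0.76, [0.589, -0.361, 0.044])]
top mug [(0.9, [0.64, 0.336, 0.05])]
top mill [(0.79, [0.71, -0.25, 0.116])]
```

View pics/a7.png

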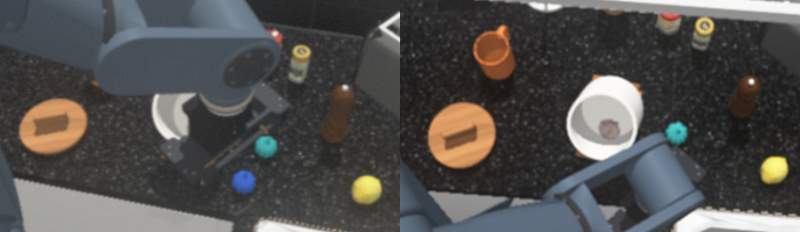

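The top view shows the garlic inside the jar (610,130) and the lid flat with its handle up. The mug, mill, lemon and look-alikes stand where they were. Handing in.

```bash
python3 -c "
from rig import bot
print(bot.hand_in())"
```

```text
the job is handed in; nothing more can be done
None
```

The garlic is inside the jar, the jar is open, and the lid lies flat on the clear worktop with its handle up. I handed the job in just after 25 s; hand-in gave no verdict.

- **Lid:** I gripped it by its bar and lifted it off along the jar's axis. I lowered it 1–2 mm at a time until it touched, with the force peaking at about 15 N, and only then let go. The networks put it at about (0.425, 0.335), inside the allowed area.
- **Garlic:** I picked the whitish bulb and left the blue and turquoise look-alikes alone. I released it about 4 cm inside the mouth, so it fell the last few centimetres onto the jar's bottom. It was then found at about (0.546, 0.013, 0.071), and the top view shows it inside.
- **Other things:** the lemon, mill and mug read within a few millimetres of their first positions. The gripper was clear, with the force reading near zero.

**Checks that disagreed or missed:**
- The first silhouette fit gave the jar's yaw as −8°. The edges of the handle bar showed about +8°, which I used; the grasp and the mouth overlay bore it out.
- In the last check the arm hid the mug and the jar's inside from the scene camera. Those two were confirmed only from the top camera.

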